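# Thread the desk lamp's battery cap and switch the lamp on

### The job

The brass wing cap of the desk lamp's battery well has missed its thread and rides high on top of it. Turn it backwards (anticlockwise seen from above) until it drops into its thread, then screw it down clockwise until it is fully home against its stop; pushing on the ends of its bar is enough. Then flip the lamp's toggle switch all the way on, let go, and leave the other things on the table where they are.

Things in the scene. Friction and masses are not known exactly. Their poses are not given: they have to be found in the camera images.
- lamp: Aluminium desk lamp, fixed to the table: flat base 150 x 340 x 35 mm (x, y, z). Origin: centre of the base's underside, on the table; z up, x away from the robot at yaw 0. In its frame, mm: cap axis (0, 95), toggle pivot (0, -30). Red strips 58 to 74 mm from the cap axis, both sides: the bar's line where the thread drops in, 60 deg anticlockwise of lamp x. Green: its line when home, 60 deg clockwise.
- lamp_stem (a point): Foot of the lamp's stem on the base's top face, at (50, -140, 35) mm in the lamp frame. The vertical stem, 14 mm thick, rises to 250 mm above the table; from its head an arm leads outwards to a round shade of 60 mm radius centred at (-50, -270) mm in the lamp frame, 203 to 292 mm above the table. An obstacle: keep clear.
- cap_axis (a point): Point on the cap's vertical axis, on the top face of the lamp base (35 mm above the table). Fixed to the lamp.
- cap_top (a point): Brass wing cap: a disc 48 mm across, 18 mm high, with a bar across its top 108 mm long, 12 wide, 18 high, overhanging 30 mm each side; free space under its ends. This point: centre of the bar's upper face, turning with it; x along the bar to the red-dotted end, z up. Upper face above table: 82 mm riding high, 74 dropped in, 69 home; 34 mm above the cap's underside.
- cap_ear (a point): Point inside the bar at mid-height, 45 mm from the cap axis towards the red-dotted end.
- cap_turn (a joint): Cap turn in rad, growing clockwise seen from above; 0 = bar on the red strips, so bar direction in the lamp frame = 60 deg minus this. Starts at 0.6 to 1.5, on top of the thread. Below about 0.15 it drops in; backward stop -0.15, forward stop (home) 2.1. Clockwise before the drop it only slides on top of the thread. Friction 0.03 N m; stays where left.
- cap_drop (a joint): How far the cap has sunk, in m: 0 riding high on the thread, 0.008 just after dropping in, 0.013 screwed home. It sinks by its own weight (0.3 kg) and the thread as it is turned; it cannot be pressed through the thread.
- switch (a joint): Toggle lever angle in rad: 0 = off (leaning to the lamp's -x), 1.0 = on at its stop (leaning to the lamp's +x). Starts at 0 to 0.15. Stays where it is left; about 1.5 N at the tip moves it.
- switch_tip (a point): Centre of the toggle's white ball tip, 26 mm across, on a 10 mm thick steel stick 50 mm long that pivots about the lamp's y axis 57 mm above the table. The ball is 101 mm above the table at either end of its swing (107 upright) and 24 mm either side of the pivot. Its black housing, 70 x 50 mm, reaches 60 mm above the table, the pivot barrel 70 mm.
- sharpener: Blue plastic pencil sharpener, 45 x 30 x 27 mm, loose, on the table in front of the lamp base. Bystander. Origin: centre of its underside.
- tumbler: Glass tumbler, 68 mm wide, 85 mm high, loose, beside the cap's end of the lamp base. Bystander. Origin: centre of its underside.
- punch: Steel hole punch, 115 x 50 x 65 mm, loose. Bystander. Origin: centre of its underside.
- bamboo_box: Small bamboo box with a sliding lid, 160 x 80 x 53 mm, loose. Bystander. Origin: centre of its underside.

How it is judged:
On the way, in this order (a step that is already met when the one before it is completed fails the run):
1. the cap, turned backwards, has dropped into its thread (value of joint cap_drop above 0.0065 m and value of joint cap_turn below 0.5 rad), for 0.1 s.
2. the cap is screwed down home (value of joint cap_turn above 1.95 rad and value of joint cap_drop above 0.0115 m), for 0.2 s.
3. the lamp is switched on (value of joint switch above 0.8 rad), for 0.2 s.
At the end, for the whole second after the job is handed in: The cap is turned clockwise beyond 1.95 rad (stop at 2.1) and has sunk more than 11.5 mm (home at 13 mm), and the toggle is beyond 0.8 rad (stop at 1.0) (all of step 2 and value of joint switch above 0.8 rad); the robot touches nothing.
It fails at once if a bystander (sharpener, tumbler, hole punch, bamboo box) is shifted more than 30 mm or tipped over (distance of any of sharpener, tumbler, punch, bamboo_box from where it was at the start of the episode above 0.03 m or angle between any of sharpener, tumbler, punch, bamboo_box's own z axis and vertical above 0.5 rad).
It also fails if it takes over 54 s, if anything falls off the work surface, if the arm or the gripper's body presses on something with over 40 N, if the wrist force passes 120 N, or if a joint passes its speed limit or range.

### The arm

A 6-joint arm with a two-finger parallel gripper is mounted at the origin on the work surface. World frame = base frame: x ahead of the robot, y to its left, z up, the work surface at z = 0. Lengths are in m, angles in rad, forces in N, time in s.
With the tool pointing down it reaches from about 0.3 to 0.825 m from the base axis. Payload 5.4 kg.
Tool frame: the origin (TCP) lies on the centre line of the jaws, within the pads' length; the fingertips stand 22 mm ahead of it and the grasp point (between the pads) lies 3 mm ahead of it; z points along the fingers, y is the line along which they close (so a half turn about z gives the same grasp; the last joint's range is limited). The gripper opens to 92 mm and grips with 3 to 60 N. Pads are 20 mm wide; open, the fingers measure 128 mm over their backs; the gripper's body (75 mm by 189 mm) begins 69 mm behind the grasp point.
Start: joints at [1.038, 0.158, 1.597, -0, 1.386, -0.21], TCP at [0.182, 0.545, 0.237] pointing down, gripper open.
Joint ranges: [-2.91, 2.91], [-0.94, 2.29], [0.18, 2.7], [-1.29, 4.43], [0.17, 2.64], [-3, 3]. Speed limits (rad/s): [2.57, 2.57, 3.14, 3.14, 3.14, 3.14].

### API

Orientations are given as a unit quaternion [w, x, y, z].
In Python, from plant import manip, grab_frame, camera_info gives the robot as it stands.
- The arm moves only by the tool play_rows, never from a script. Its argument "plan" is a list of rows, each a list of 7 numbers: the turn, a rotation vector about the tool's x, y, z in degrees, then the shift along the tool's x, y, z in m, then the finger opening in m, from 0 to 0.0919. A call has 1 to 12 rows; each row is the pose to reach, as a shift and turn from the pose commanded when the call began, along the tool's axes at that moment; what a row does not reach only later rows make up. A row lasts 1/12 s, in which the tool goes at most 41.7 mm and 7.16 degrees, less where a joint would pass 70% of its speed; a pose out of reach is approached as far as the arm can. A call with a gripper value outside its range is refused whole. The fingers move at their own pace and stop on an object; "force" is the grip in N (left out, the last holds). Time passes only in rows, so rows that repeat a pose let the fingers close. It gives the time, the measured TCP pose, the force, the opening and the grip force at its end, in the units of the state.
- manip.observe(): the state, without advancing time (a new reading comes with each control period).
- grab_frame(name): name is "scene" or "top" or "wrist"; returns (picture, depth): 480x640x3 uint8, red, green, blue; 480x640 float32, m along the optical axis (not along the pixel's ray), 0 where there is no reading.
- camera_info(name): a dict with "fx", "fy", "cx", "cy" (pixels), "k1" (the pictures are not rectified: a ray, as slopes to the right and down, at radius r is drawn at 1 + k1 r^2 times it, then the intrinsics apply), "pose" (4x4, takes a point from camera to world coordinates). Camera axes: x right, y down, z forward; pixel columns grow to the right and rows downward; lengths in m; the calibration is good to about 2 mm. A picture is of the moment at which its call begins: read the wrist's pose just before it. camera_info takes no time and is no camera call; for the wrist camera it gives the pose at the moment of the call.
- manip.finish_job(): hands the job in; it is judged then, once.
The state is a dict: "time": time; "qpos": joint angles; "qd": joint speeds; "effort": joint torques, N m; "eef_pos": TCP position; "eef_rot": TCP orientation; "wrist_force": force on the tool from outside, world axes, zero at the start; "torque": the same for the moment, N m; "width": finger opening in m; "grasp_force": force on a finger pad.
Only numpy, scipy, OpenCV 4.12 (cv2) and the standard library are available. Lean on these libraries where they do the work, as an engineer would, in place of code of your own. Each camera call takes 0.05 s, during which the arm holds its last target. There are 200 camera calls.

## Working session

There is one attempt and no reset: what is moved stays moved. The work goes in short steps, Python scripts to look and compute and a tool call to move; the robot and the scene stay as the last step left them, time stands still between calls to the robot, and variables do not carry over. Pictures are saved under pics/ and viewed, at most 10 in all, crops included, and the job is handed in when it is done.

Besides the shell and the picture viewer there is one more tool, called after "Call:" as a command line: name --pt "numbers of a row" for each row, then --argument value for the rest. play_rows: Moves the arm, as the interface text tells. Its arguments: {"type":"object","properties":{"plan":{"type":"array","items":{"type":"array","items":{"type":"number"}}},"force":{"type":"number"}},"required":["plan"]}

```bash
ls; mkdir -p pics
cat > h.py <<'E'
import numpy as np, cv2
from plant import manip, grab_frame, camera_info
def cast(ci,uv,z):
    uv=np.atleast_2d(np.float64(uv)); K=np.array([[ci['fx'],0,ci['cx']],[0,ci['fy'],ci['cy']],[0,0,1]])
    n=cv2.undistortPoints(uv[:,None],K,np.array([ci['k1'],0,0,0,0.]))[:,0]
    P=np.array(ci['pose']); d=np.c_[n,np.ones(len(n))]@P[:3,:3].T; o=P[:3,3]
    return o+d*((z-o[2])/d[:,2:])
E
python3 - <<'E'
from h import *
for n in ("top","scene"):
    p,d=grab_frame(n); cv2.imwrite(f"pics/{n}0.png",p[:,:,::-1]); np.savez(f"{n}0.npz",p=p,d=d)
    print(n,np.round(camera_info(n)['pose'],3).tolist(),camera_info(n)['fx'])
s=manip.observe(); print(s)
E
```

```text
pics
top [[0.026, -0.998, 0.053, 0.481], [-1.0, -0.026, 0.003, 0.007], [-0.001, -0.053, -0.999, 1.541], [0.0, 0.0, 0.0, 1.0]] 578.9705023419452
scene [[-0.232, 0.738, -0.634, 1.383], [0.973, 0.177, -0.15, 0.229], [0.001, -0.651, -0.759, 1.107], [0.0, 0.0, 0.0, 1.0]] 601.4005814940361
{'time': 0.1, 'qpos': array([ 1.03786876e+00,  1.59016101e-01,  1.59808698e+00,  5.19623798e-05,
        1.38616974e+00, -2.10087027e-01]), 'qd': array([-0.00015372, -0.00156354, -0.00224358,  0.00048248, -0.00195148,
        0.00061227]), 'effort': array([ 6.96167263e-04, -3.86504173e+01, -3.22959030e+01,  7.03699258e-02,
        3.38391575e-02, -7.15072724e-05]), 'eef_pos': array([0.18215742, 0.54484383, 0.23571011]), 'eef_rot': array([-3.28761112e-04,  1.60724845e-01,  9.86998894e-01, -7.73504405e-04]), 'wrist_force': array([0.62242099, 0.31976037, 0.63977863]), 'torque': array([ 0.04262202, -0.00242508, -0.07266972]), 'grasp_force': 0.0, 'width': 0.09167055641020129}
```

View pics/top0.png

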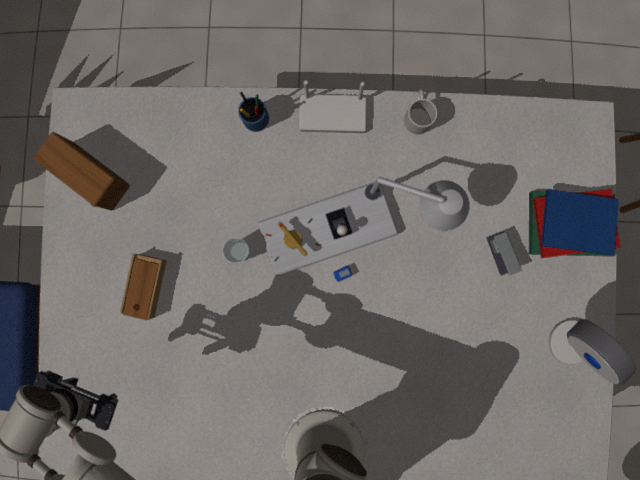

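View pics/scene0.png

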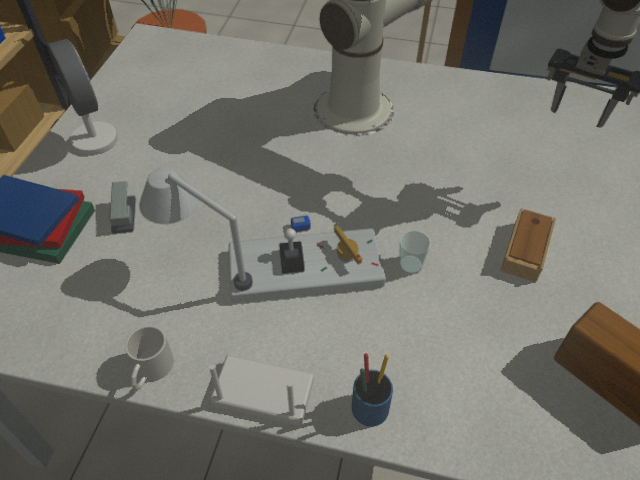

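The top view shows the cap at about (292,240), toggle (340,228), tumbler (236,250), sharpener (344,272) and lamp stem foot (373,190). The scene view shows the cap at (346,245) and the ball at (291,233). Next I measure with colour masks.

```bash
python3 - <<'E'
from h import *
for n,(x0,y0,x1,y1) in dict(top=(225,170,410,285),scene=(220,210,440,300)).items():
    p=np.load(f"{n}0.npz")['p']; ci=camera_info(n)
    hsv=cv2.cvtColor(p,cv2.COLOR_RGB2HSV); H,S,V=[hsv[...,i].astype(int) for i in range(3)]
    roi=np.zeros(H.shape,bool); roi[y0:y1,x0:x1]=1
    ms=dict(red=((H<8)|(H>172))&(S>110),green=(H>50)&(H<95)&(S>70),brass=(H>12)&(H<32)&(S>110),blue=(H>100)&(H<125)&(S>120))
    for k,m in ms.items():
        nn,l,st,c=cv2.connectedComponentsWithStats((m&roi).astype(np.uint8))
        for i in range(1,nn):
            if st[i,4]<3: continue
            z=dict(brass=.08,blue=.027).get(k,.035)
            print(n,k,st[i],c[i].round(1),cast(ci,c[i],z)[0].round(4))
    z=3 if n=="scene" else 4
    cv2.imwrite(f"pics/{n}_c.png",cv2.resize(p[y0:y1,x0:x1,::-1],None,fx=z,fy=z,interpolation=cv2.INTER_CUBIC))
E
python3 -c "
import cv2,numpy as np
a=cv2.imread('pics/top_c.png');b=cv2.imread('pics/scene_c.png');w=max(a.shape[1],b.shape[1])
pad=lambda i:cv2.copyMakeBorder(i,0,0,0,w-i.shape[1],0)
c=np.vstack([pad(a),pad(b)]);s=600/c.shape[0];c=cv2.resize(c,None,fx=s,fy=s);print(s,c.shape);cv2.imwrite('pics/crop1.png',c)"
```

```text
top red [280 224   2   2   3] [280.7 224.7] [0.5953 0.1295 0.035 ]
top red [266 234   5   2   5] [268.  234.6] [0.5685 0.1618 0.035 ]
top red [316 244   5   2   5] [318.  244.4] [0.5464 0.0307 0.035 ]
top brass [278 223   3   2   4] [279.  223.5] [0.5948 0.1302 0.08  ]
top brass [280 226  27  30 321] [293.  239.5] [0.5552 0.0936 0.08  ]
top blue [334 266  18  15 107] [341.5 273.4] [ 0.4724 -0.0327  0.027 ]
scene red [317 245   5   2   6] [319.  245.5] [0.5424 0.0281 0.035 ]
scene red [357 255   3   2   6] [358.  255.5] [0.5501 0.1205 0.035 ]
scene red [372 263   6   2   7] [374.4 263.6] [0.564  0.1605 0.035 ]
scene green [368 240   4   3   4] [369.5 241. ] [0.5024 0.1381 0.035 ]
scene brass [335 226  27  36 229] [348.6 242.9] [0.5554 0.0982 0.08  ]
scene brass [337 243  12  14  49] [341.6 250.4] [0.5796 0.0876 0.08  ]
scene brass [342 247   3   2   4] [343.  247.8] [0.5716 0.089  0.08  ]
scene blue [291 216  19  15 149] [301.2 223.7] [ 0.4812 -0.0302  0.027 ]
0.821917808219178 (600, 608, 3)
```

View pics/crop1.png

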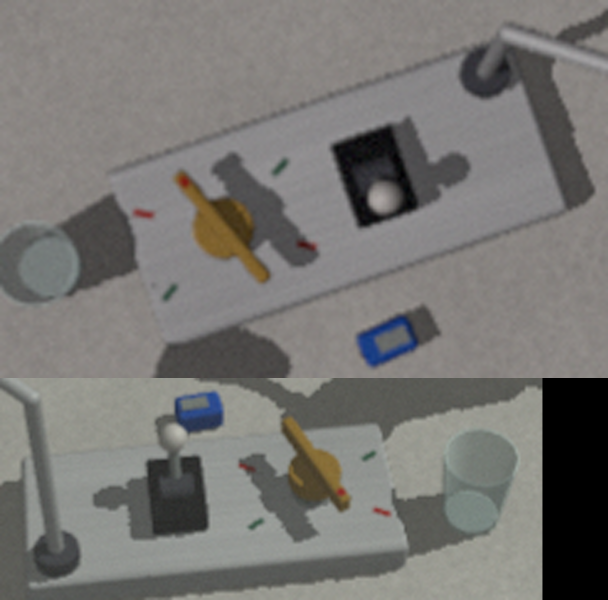

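The crop shows the red strips, the bar with its red-dotted end pointing up-left, and the toggle leaning to -x.

- **Cap axis:** the strips' midpoint is (0.555, 0.0955), and the two views agree within 5 mm.
- **Lamp yaw:** about 20.5°.
- **Bar:** about 40.6°, so cap_turn is about 0.70, which is within the stated range.

I'm moving above the cap now.

Call:
play_rows --pt "0 0 121 -0.496 -0.308 0.0 0.06" --pt "0 0 121 -0.496 -0.308 0.0 0.06" --pt "0 0 121 -0.496 -0.308 0.0 0.06" --pt "0 0 121 -0.496 -0.308 0.0 0.06" --pt "0 0 121 -0.496 -0.308 0.0 0.06" --pt "0 0 121 -0.496 -0.308 0.0 0.06" --pt "0 0 121 -0.496 -0.308 0.0 0.06" --pt "0 0 121 -0.496 -0.308 0.0 0.06" --pt "0 0 121 -0.496 -0.308 0.0 0.06" --pt "0 0 121 -0.496 -0.308 0.0 0.06" --pt "0 0 121 -0.496 -0.308 0.0 0.06" --pt "0 0 121 -0.496 -0.308 0.0 0.06"

```text
time: 1.1
eef_pos: [0.5022, 0.1585, 0.2363]
eef_rot: [-0.0, 0.792, 0.61, -0.0]
wrist_force: [1.0, 0.3, -0.4]
width: 0.0597
grasp_force: 0.0
```

```bash
cat >> h.py <<'E'
from scipy.spatial.transform import Rotation as Ro
def delta(xyz,yaw):
    "tool-frame shift (m) and turn about tool z (deg) to a pointing-down pose with tool x at world yaw"
    s=manip.observe(); w,x,y,z=s['eef_rot']; R=Ro.from_quat([x,y,z,w])
    c,q=np.cos(np.radians(yaw)),np.sin(np.radians(yaw))
    T=Ro.from_matrix(np.array([[c,q,0],[q,-c,0],[0,0,-1.]]))
    m=R.as_matrix(); print('pos',s['eef_pos'].round(4),'yaw',np.degrees(np.arctan2(m[1,0],m[0,0])).round(2),'q',s['qpos'].round(2),'F',s['wrist_force'].round(1),'tz',s['torque'][2].round(2),'w',s['width'].round(4),'t',round(s['time'],2))
    print('rotvec',(R.inv()*T).as_rotvec(degrees=True).round(2),'shift',R.inv().apply(np.array(xyz)-s['eef_pos']).round(4))
E
python3 -c "
from h import *
delta([.555,.0955,.2],40.6)"
```

```text
Traceback (most recent call last):
  File "h.py", line 14, in delta
    m=R.as_matrix(); print('pos',s['eef_pos'].round(4),'yaw',np.degrees(np.arctan2(m[1,0],m[0,0])).round(2),'q',s['qpos'].round(2),'F',s['wrist_force'].round(1),'tz',s['torque'][2].round(2),'w',s['width'].round(4),'t',round(s['time'],2))
                                                                                                                                                                                                  ^^^^^^^^^^^^^^^^
AttributeError: 'float' object has no attribute 'round'
```

```bash
sed -i "s/s\['width'\].round(4)/round(s['width'],4)/" h.py; python3 -c "
from h import *
delta([.555,.0955,.2],40.6)"
```

```text
pos [0.5022 0.1585 0.2363] yaw 75.19 q [0.08 0.03 1.73 0.   1.38 0.33] F [ 1.   0.3 -0.4] tz -0.03 w 0.0597 t 1.1
rotvec [-3.000e-02  1.000e-02  3.459e+01] shift [-0.0474  0.0671  0.0362]
```

Call:
play_rows --pt "0 0 34.5 -0.047 0.067 0.036 0.06" --pt "0 0 34.5 -0.047 0.067 0.036 0.06" --pt "0 0 34.5 -0.047 0.067 0.036 0.06" --pt "0 0 34.5 -0.047 0.067 0.036 0.06" --pt "0 0 34.5 -0.047 0.067 0.036 0.06" --pt "0 0 34.5 -0.047 0.067 0.036 0.06" --pt "0 0 34.5 -0.047 0.067 0.036 0.06"

```text
time: 1.68
eef_pos: [0.5545, 0.0982, 0.2002]
eef_rot: [-0.0, 0.936, 0.352, -0.0]
wrist_force: [-0.1, 0.0, 0.3]
width: 0.0601
grasp_force: 0.0
```

Run:
```python
from h import *
delta([.555,.0955,.092],40.6)
ci=camera_info("wrist"); p,d=grab_frame("wrist"); cv2.imwrite("pics/wrist1.png",p[:,:,::-1]); np.savez("wrist1.npz",p=p,d=d,pose=ci['pose'])
hsv=cv2.cvtColor(p,cv2.COLOR_RGB2HSV); H,S,V=[hsv[...,i].astype(int) for i in range(3)]
ms=dict(red=((H<8)|(H>172))&(S>110),green=(H>50)&(H<95)&(S>70),brass=(H>12)&(H<32)&(S>110))
for k,m in ms.items():
    nn,l,st,c=cv2.connectedComponentsWithStats(m.astype(np.uint8))
    for i in range(1,nn):
        if st[i,4]>60: print(k,st[i],c[i].round(1),cast(ci,c[i],.035)[0].round(4),cast(ci,c[i],.082)[0].round(4))
```

```text
pos [0.5545 0.0982 0.2002] yaw 41.23 q [-0.04  0.16  1.67 -0.    1.31  0.81] F [-0.1  0.   0.3] tz -0.01 w 0.0601 t 1.68
rotvec [-0.03  0.03  0.63] shift [-0.0013  0.0024  0.1082]
red [268 159  15  17 100] [275.1 166.8] [0.5669 0.1597 0.035 ] [0.5745 0.1586 0.082 ]
red [321 178  10  10  77] [325.4 182.2] [0.5851 0.1192 0.035 ] [0.5899 0.1242 0.082 ]
red [364 273  13  13  74] [369.9 279.1] [0.5453 0.0292 0.035 ] [0.556  0.0477 0.082 ]
green [391 212  17   6  66] [399.1 214.2] [0.6068 0.0523 0.035 ] [0.6083 0.0673 0.082 ]
green [243 234  17   6  67] [251.5 236.6] [0.5054 0.1366 0.035 ] [0.5222 0.139  0.082 ]
brass [ 296  169   59  135 3643] [325.  234.7] [0.5499 0.0886 0.035 ] [0.56   0.0982 0.082 ]
brass [ 156  369   32   72 1088] [168.9 405.1] [0.3    0.0882 0.035 ] [0.3476 0.0978 0.082 ]
brass [ 454  369   31   73 1075] [471.9 405.4] [ 0.5115 -0.1531  0.035 ] [ 0.5273 -0.1072  0.082 ]
brass [ 214  452  402   28 5544] [441.4 469.2] [ 0.4288 -0.1958  0.035 ] [ 0.457  -0.1435  0.082 ]
```

View pics/wrist1.png

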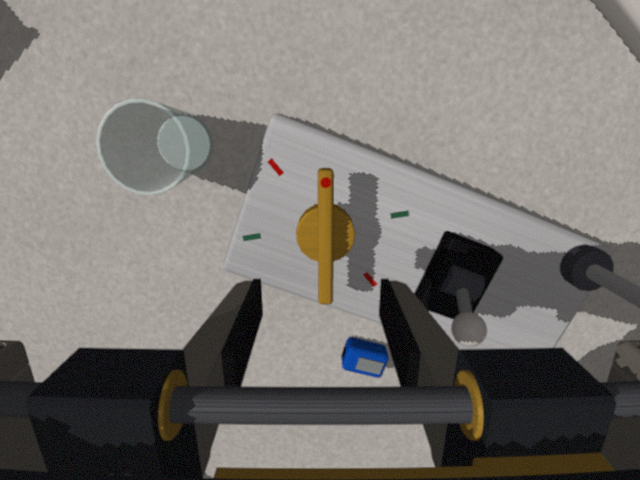

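The wrist view shows the bar (325,235) with its dot (325,182) and all four strips visible. The red and green midpoints both give the axis (0.556, 0.0945), and the bar lies at 41.3°. I'm descending astride the bar.

Call:
play_rows --pt "0 0 0 -0.001 0.003 0.04 0.05" --pt "0 0 0 -0.001 0.003 0.075 0.05" --pt "0 0 0 -0.001 0.003 0.1 0.04" --pt "0 0 0 -0.001 0.003 0.107 0.03" --pt "0 0 0 -0.001 0.003 0.107 0.022" --pt "0 0 0 -0.001 0.003 0.107 0.017" --pt "0 0 0 -0.001 0.003 0.107 0.017" --pt "0 0 0 -0.001 0.003 0.107 0.017" --force 6

```text
time: 2.4
eef_pos: [0.5577, 0.0953, 0.096]
eef_rot: [0.001, 0.936, 0.351, 0.002]
wrist_force: [-0.1, -0.6, 1.0]
width: 0.0175
grasp_force: 0.0
```

```bash
python3 -c "
from h import *
delta([.556,.0945,.092],92)"
```

```text
pos [0.5577 0.0953 0.096 ] yaw 41.09 q [-0.04  0.28  1.75 -0.    1.11  0.81] F [-0.1 -0.6  1. ] tz 0.05 w 0.0175 t 2.4
rotvec [  0.24  -0.09 -50.91] shift [-0.0018 -0.0005  0.004 ]
```

Call:
play_rows --pt "0 0 -6 -0.002 0 0.003 0.017" --pt "0 0 -12 -0.002 0 0.003 0.017" --pt "0 0 -18 -0.002 0 0.003 0.017" --pt "0 0 -24 -0.002 0 0.003 0.017" --pt "0 0 -30 -0.002 0 0.003 0.017" --pt "0 0 -36 -0.002 0 0.003 0.017" --pt "0 0 -42 -0.002 0 0.003 0.017" --pt "0 0 -47 -0.002 0 0.003 0.017" --pt "0 0 -51 -0.002 0 0.003 0.017" --pt "0 0 -51 -0.002 0 0.003 0.017" --pt "0 0 -51 -0.002 0 0.003 0.017"

```text
time: 3.32
eef_pos: [0.5556, 0.0938, 0.092]
eef_rot: [0.001, 0.695, 0.719, 0.001]
wrist_force: [1.3, -1.1, 0.5]
width: 0.0171
grasp_force: 0.6
```

```bash
cat >> h.py <<'E'
def capbar(C=(.556,.0945),zs=(.082,.074,.069)):
    "bar direction from the red dot in the fixed views, and depth height of the bar"
    for n in ("top","scene","wrist"):
        ci=camera_info(n); p,d=grab_frame(n)
        hsv=cv2.cvtColor(p,cv2.COLOR_RGB2HSV); H,S=[hsv[...,i].astype(int) for i in (0,1)]
        nn,l,st,c=cv2.connectedComponentsWithStats((((H<8)|(H>172))&(S>110)).astype(np.uint8))
        for i in range(1,nn):
            for z in zs:
                q=cast(ci,c[i],z)[0]; r=q[:2]-C; R=np.hypot(*r)
                if .035<R<.056 and st[i,4]>2: print(n,c[i].round(1),z,'R',R.round(4),'dir',np.degrees(np.arctan2(r[1],r[0])).round(1))
        cv2.imwrite(f"pics/last_{n}.png",p[:,:,::-1])
E
python3 -c "
from h import *
delta([.556,.0945,.092],92); capbar()"
```

```text
pos [0.5556 0.0938 0.092 ] yaw 91.96 q [-0.05  0.28  1.75 -0.    1.1  -0.08] F [ 1.3 -1.1  0.5] tz -0.06 w 0.0171 t 3.32
rotvec [ 0.17  0.02 -0.04] shift [ 0.0006  0.0004 -0.    ]
scene [366.2 250.4] 0.082 R 0.0471 dir 74.4
scene [366.2 250.4] 0.074 R 0.0451 dir 81.9
scene [366.2 250.4] 0.069 R 0.0443 dir 87.0
wrist [344.6 212.8] 0.082 R 0.0467 dir 79.5
wrist [344.6 212.8] 0.074 R 0.0451 dir 78.3
wrist [344.6 212.8] 0.069 R 0.044 dir 77.5
```

The dot now sits at radius 45.1 mm at the 74 mm height in both views, at a direction of about 80°. So the cap has dropped in, and I'll follow it down and screw it clockwise.

Call:
play_rows --pt "0 0 0 0 0 0.008 0.017" --pt "0 0 6 0 0 0.008 0.017" --pt "0 0 13 0 0 0.008 0.017" --pt "0 0 20 0 0 0.008 0.017" --pt "0 0 27 0 0 0.008 0.017" --pt "0 0 34 0 0 0.008 0.017" --pt "0 0 41 0 0 0.008 0.017" --pt "0 0 48 0 0 0.009 0.017" --pt "0 0 55 0 0 0.009 0.017" --pt "0 0 62 0 0 0.009 0.017" --pt "0 0 69 0 0 0.01 0.017" --pt "0 0 72 0 0 0.01 0.017"

```text
time: 4.47
eef_pos: [0.5552, 0.0943, 0.0805]
eef_rot: [-0.0, 0.985, 0.171, 0.001]
wrist_force: [3.3, 0.8, 0.0]
width: 0.017
grasp_force: 2.1
```

```bash
python3 -c "
from h import *
delta([.556,.0945,.080],-51)"
```

```text
pos [0.5552 0.0943 0.0805] yaw 19.71 q [-0.05  0.3   1.76  0.    1.08  1.18] F [3.3 0.8 0. ] tz 0.04 w 0.017 t 4.47
rotvec [-7.000e-02 -1.000e-01  7.071e+01] shift [0.0008 0.     0.0005]
```

Call:
play_rows --pt "0 0 7 0.001 0 0 0.017" --pt "0 0 14 0.001 0 0 0.017" --pt "0 0 21 0.001 0 0 0.017" --pt "0 0 28 0.001 0 0 0.017" --pt "0 0 35 0.001 0 0 0.017" --pt "0 0 42 0.001 0 0 0.017" --pt "0 0 48 0.001 0 0 0.017" --pt "0 0 54 0.001 0 0 0.017" --pt "0 0 60 0.001 0 0 0.017" --pt "0 0 66 0.001 0 0 0.017" --pt "0 0 70 0.001 0 0 0.017" --pt "0 0 70 0.001 0 0 0.017"

```text
time: 5.47
eef_pos: [0.5551, 0.095, 0.0796]
eef_rot: [-0.0, 0.906, -0.423, -0.001]
wrist_force: [2.7, 3.1, -2.9]
width: 0.0167
grasp_force: 1.7
```

```bash
python3 -c "
from h import *
delta([.556,.0945,.18],-52); capbar()"
```

```text
pos [0.5551 0.095  0.0796] yaw -50.07 q [-0.05  0.3   1.76  0.    1.08  2.4 ] F [ 2.7  3.1 -2.9] tz 0.02 w 0.0167 t 5.47
rotvec [-0.03  0.08  1.93] shift [ 0.0009 -0.0004 -0.1004]
scene [331.5 255.5] 0.082 R 0.0505 dir -29.5
scene [331.5 255.5] 0.074 R 0.046 dir -34.6
scene [331.5 255.5] 0.069 R 0.0434 dir -38.4
wrist [296.8 216.4] 0.082 R 0.0479 dir -39.3
wrist [296.8 216.4] 0.074 R 0.0461 dir -38.2
wrist [296.8 216.4] 0.069 R 0.045 dir -37.5
wrist [235.8 342.9] 0.082 R 0.0398 dir 58.2
wrist [235.8 342.9] 0.074 R 0.0437 dir 63.9
wrist [235.8 342.9] 0.069 R 0.0463 dir 66.9
```

The bar is at -38°, so cap_turn is about 2.07, and the 69 mm height fits (R = 45.0 mm). I'll nudge it to the stop, relax and lift off.

Call:
play_rows --pt "0 0 4 0.001 0 0 0.017" --pt "0 0 6 0.001 0 0 0.017" --pt "0 0 6 0.001 0 0 0.017" --pt "0 0 2 0.001 0 0 0.022" --pt "0 0 0 0.001 0 0 0.03" --pt "0 0 0 0.001 0 -0.02 0.03" --pt "0 0 0 0.001 0 -0.055 0.03" --pt "0 0 0 0.001 0 -0.09 0.02" --pt "0 0 0 0.001 0 -0.1 0.0" --pt "0 0 0 0.001 0 -0.1 0.0"

```text
time: 6.45
eef_pos: [0.5581, 0.0931, 0.1845]
eef_rot: [-0.001, 0.907, -0.422, 0.003]
wrist_force: [-0.8, 0.2, 0.2]
width: 0.0119
grasp_force: 0.0
```

Run:
```python
from h import *
capbar()
# toggle: lamp origin, yaw from the strips
a=np.radians(20.6); X=np.array([np.cos(a),np.sin(a)]); Y=np.array([-X[1],X[0]])
O=np.array([.556,.0945])-.095*Y; piv=O-.03*Y; print('pivot',piv.round(4),'ball',(piv-.024*X).round(4))
# ball in top view: bright blob inside housing region, checked at z=.101
p=np.load('top0.npz')['p']; ci=camera_info('top'); print('ball seen',cast(ci,[225+383/608*740/4/1*608/740/.8219, 170+198/.8219/4],.101)[0].round(4))
w=np.load('wrist1.npz'); ci=camera_info('wrist'); ci['pose']=w['pose']; print('ball wrist',cast(ci,[469,328],.101)[0].round(4))
for lx in (-.065,-.007,-.004): print(lx,(piv+lx*X).round(4))
delta([*(piv-.07*X),.18],110.6)
```

```text
scene [331.  254.5] 0.082 R 0.0493 dir -32.6
scene [331.  254.5] 0.074 R 0.045 dir -38.1
scene [331.  254.5] 0.069 R 0.0426 dir -42.2
wrist [307.  184.5] 0.082 R 0.0468 dir -41.0
wrist [307.  184.5] 0.074 R 0.0456 dir -40.4
wrist [307.  184.5] 0.069 R 0.0449 dir -40.0
wrist [260.2 279.5] 0.082 R 0.0477 dir 68.6
wrist [260.2 279.5] 0.074 R 0.0506 dir 71.3
wrist [260.2 279.5] 0.069 R 0.0525 dir 72.8
pivot [ 0.6    -0.0225] ball [ 0.5775 -0.031 ]
ball seen [ 0.5804 -0.028   0.101 ]
ball wrist [ 0.5811 -0.0307  0.101 ]
-0.065 [ 0.5391 -0.0454]
-0.007 [ 0.5934 -0.025 ]
-0.004 [ 0.5962 -0.0239]
pos [0.5547 0.0934 0.1785] yaw -49.92 q [-0.05  0.18  1.69 -0.    1.27  2.39] F [-0.1  0.1 -0.4] tz 0.0 w 0.0012 t 6.6
rotvec [-1.5000e-01  2.7000e-01 -1.6052e+02] shift [ 0.0945  0.1059 -0.0014]
```

The cap is home at -40°. The ball is seen at (0.581, -0.030), within 4 mm of the prediction. I'm moving with closed fingers to the -x side of the ball.

Call:
play_rows --pt "0 0 -160 0.094 0.106 0 0" --pt "0 0 -160 0.094 0.106 0 0" --pt "0 0 -160 0.094 0.106 0 0" --pt "0 0 -160 0.094 0.106 0 0" --pt "0 0 -160 0.094 0.106 0 0" --pt "0 0 -160 0.094 0.106 0 0" --pt "0 0 -160 0.094 0.106 0 0" --pt "0 0 -160 0.094 0.106 0 0" --pt "0 0 -160 0.094 0.106 0 0" --pt "0 0 -160 0.094 0.106 0 0" --pt "0 0 -160 0.094 0.106 0 0" --pt "0 0 -160 0.094 0.106 0 0"

```text
time: 7.6
eef_pos: [0.5337, -0.0462, 0.1777]
eef_rot: [-0.001, 0.955, 0.295, -0.002]
wrist_force: [0.7, 0.5, 0.0]
width: 0.0007
grasp_force: 0.0
```

```bash
python3 -c "
from h import *
delta([.5345,-.047,.113],110.6)"
```

```text
pos [ 0.5337 -0.0462  0.1777] yaw 34.33 q [-0.31  0.11  1.77 -0.    1.27  0.66] F [0.7 0.5 0. ] tz 0.01 w 0.0007 t 7.6
rotvec [-3.300e-01  1.000e-02 -7.627e+01] shift [0.0004 0.0013 0.0647]
```

Call:
play_rows --pt "0 0 -76 0 0.001 0 0" --pt "0 0 -76 0 0.001 0 0" --pt "0 0 -76 0 0.001 0 0" --pt "0 0 -76 0 0.001 0 0" --pt "0 0 -76 0 0.001 0 0" --pt "0 0 -76 0 0.001 0 0" --pt "0 0 -76 0 0.001 0 0" --pt "0 0 -76 0 0.001 0.02 0" --pt "0 0 -76 0 0.001 0.04 0" --pt "0 0 -76 0 0.001 0.06 0" --pt "0 0 -76 0 0.001 0.066 0" --pt "0 0 -76 0 0.001 0.066 0"

```text
time: 8.6
eef_pos: [0.5324, -0.0465, 0.1097]
eef_rot: [-0.005, 0.573, 0.82, -0.002]
wrist_force: [-0.2, 0.6, 0.1]
width: 0.0006
grasp_force: 0.0
```

```bash
python3 -c "
from h import *
delta([.5934,-.025,.112],110.6)"
```

```text
pos [ 0.5324 -0.0465  0.1097] yaw 110.08 q [-0.31  0.2   1.82 -0.    1.14 -0.66] F [-0.2  0.6  0.1] tz 0.01 w 0.0006 t 8.6
rotvec [-0.44 -0.33 -0.52] shift [-0.0008  0.0647 -0.0028]
```

Call:
play_rows --pt "0 0 0 0 0.01 -0.001 0" --pt "0 0 0 0 0.018 -0.002 0" --pt "0 0 0 0 0.026 -0.002 0" --pt "0 0 0 0 0.034 -0.002 0" --pt "0 0 0 0 0.042 -0.002 0" --pt "0 0 0 0 0.05 -0.002 0" --pt "0 0 0 0 0.056 -0.002 0" --pt "0 0 0 0 0.06 -0.002 0" --pt "0 0 0 0 0.06 -0.002 0"

```text
time: 9.35
eef_pos: [0.5932, -0.0266, 0.1165]
eef_rot: [0.0, 0.574, 0.819, 0.0]
wrist_force: [-0.3, 0.2, -0.2]
width: 0.0004
grasp_force: 0.0
```

Run:
```python
from h import *
delta([.5934,-.025,.112],110.6)
p,d=grab_frame("scene"); cv2.imwrite("pics/scene2.png",cv2.resize(p[190:310,210:430,::-1],None,fx=3,fy=3))
```

```text
pos [ 0.5932 -0.0266  0.1165] yaw 109.98 q [-0.25  0.32  1.65  0.    1.17 -0.6 ] F [-0.3  0.2 -0.2] tz 0.0 w 0.0004 t 9.35
rotvec [ 0.04  0.   -0.62] shift [0.0014 0.0007 0.0045]
```

View pics/scene2.png

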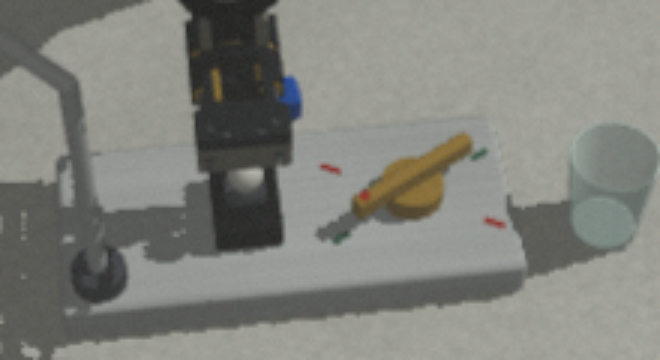

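The bar lies over the green strips, and the ball at (243,180) has swung forward. There is no contact force yet, so I'll push on gently to the stop.

Call:
play_rows --pt "0 0 0 0.001 0.003 0.003 0" --pt "0 0 0 0.001 0.005 0.004 0" --pt "0 0 0 0.001 0.007 0.004 0" --pt "0 0 0 0.001 0.007 0.004 0"

```text
time: 9.73
eef_pos: [0.598, -0.0236, 0.112]
eef_rot: [-0.001, 0.574, 0.819, -0.001]
wrist_force: [-2.5, -0.9, -0.3]
width: 0.0005
grasp_force: 1.1
```

```bash
cat > b.py <<'E'
from h import *
piv=np.array([.6,-.0225]); a=np.radians(20.6); X=np.array([np.cos(a),np.sin(a)])
for n in ("scene","top"):
    p,d=grab_frame(n); ci=camera_info(n)
    cv2.imwrite(f"pics/b_{n}.png",p[:,:,::-1])
    hsv=cv2.cvtColor(p,cv2.COLOR_RGB2HSV); m=((hsv[...,2]>125)&(hsv[...,1]<45)).astype(np.uint8)
    x0,y0,x1,y1=(272,225,308,272) if n=="scene" else (326,208,356,238)
    r=np.zeros_like(m); r[y0:y1,x0:x1]=1
    nn,l,st,c=cv2.connectedComponentsWithStats(m*r)
    for i in range(1,nn):
        if 15<st[i,4]<300:
            q=cast(ci,c[i],.102)[0]; print(n,st[i],q.round(4),'lamp x',((q[:2]-piv)@X).round(4),'y',((q[:2]-piv)@[-X[1],X[0]]).round(4))
delta([.5934,-.025,.112],110.6)
E
python3 b.py
```

```text
scene [272 225   5  26  96] [ 0.5994 -0.0597  0.102 ] lamp x -0.0136 y -0.0346
scene [303 249   5  23  89] [0.6366 0.0214 0.102 ] lamp x 0.0497 y 0.0282
scene [290 250   8   4  24] [ 0.6228 -0.0075  0.102 ] lamp x 0.0267 y 0.006
top [326 227   7  11  48] [0.5726 0.0057 0.102 ] lamp x -0.0157 y 0.0361
pos [ 0.598  -0.0236  0.112 ] yaw 109.96 q [-0.24  0.34  1.64 -0.    1.17 -0.59] F [-1.1 -1.  -1. ] tz -0.01 w 0.0007 t 9.83
rotvec [-0.08 -0.04 -0.64] shift [ 0.0003 -0.0047  0.    ]
```

Call:
play_rows --pt "0 0 0 0 0.002 0 0" --pt "0 0 0 0 0.004 0 0" --pt "0 0 0 0 0.004 0 0" --pt "0 0 0 0 0.004 0 0"

```text
time: 10.17
eef_pos: [0.5986, -0.0234, 0.1118]
eef_rot: [-0.004, 0.574, 0.819, -0.004]
wrist_force: [-14.5, -5.8, 6.1]
width: 0.0006
grasp_force: 8.2
```

The force rises with no motion, so the toggle is at its stop. I'm backing off and lifting clear.

Call:
play_rows --pt "0 0 0 0 -0.01 0 0" --pt "0 0 0 0 -0.04 0 0" --pt "0 0 0 0 -0.07 0 0" --pt "0 0 0 0 -0.08 -0.03 0" --pt "0 0 0 0 -0.12 -0.06 0" --pt "0 0 0 0 -0.15 -0.08 0" --pt "0 0 0 0 -0.18 -0.08 0" --pt "0 0 0 0 -0.18 -0.08 0" --pt "0 0 0 0 -0.18 -0.08 0"

```text
time: 10.92
eef_pos: [0.4333, -0.0842, 0.1935]
eef_rot: [0.002, 0.575, 0.818, 0.001]
wrist_force: [0.2, 0.3, -0.0]
width: 0.0004
grasp_force: 0.0
```

```bash
python3 b.py; python3 -c "
from h import *; capbar()
cv2.imwrite('pics/fin.png',cv2.resize(cv2.imread('pics/last_scene.png')[190:310,210:430],None,fx=3,fy=3))"
```

```text
scene [289 245   9   9  62] [ 0.617  -0.0111  0.102 ] lamp x 0.02 y 0.0047
top [326 208  13  10  75] [ 0.6259 -0.0037  0.102 ] lamp x 0.0309 y 0.0084
top [326 219   7  19  71] [0.5781 0.006  0.102 ] lamp x -0.0105 y 0.0344
top [343 232  13   6  38] [ 0.5675 -0.0517  0.102 ] lamp x -0.0407 y -0.0159
pos [ 0.434  -0.0837  0.1929] yaw 109.95 q [-0.47 -0.16  2.01  0.    1.3  -0.81] F [-0.3 -1.  -0. ] tz 0.04 w 0.0004 t 11.02
rotvec [ 0.09  0.04 -0.65] shift [0.0009 0.1697 0.0811]
top [304.5 225.5] 0.082 R 0.0457 dir -39.6
top [304.5 225.5] 0.074 R 0.046 dir -38.8
top [304.5 225.5] 0.069 R 0.0462 dir -38.4
scene [331.  254.7] 0.082 R 0.0497 dir -32.1
scene [331.  254.7] 0.074 R 0.0454 dir -37.6
scene [331.  254.7] 0.069 R 0.0429 dir -41.5
wrist [591.4   1.5] 0.082 R 0.0377 dir 112.2
wrist [591.4   1.5] 0.074 R 0.0404 dir 104.4
wrist [591.4   1.5] 0.069 R 0.0424 dir 100.0
wrist [593.4 124.2] 0.082 R 0.0412 dir -50.6
wrist [593.4 124.2] 0.074 R 0.0434 dir -43.3
wrist [593.4 124.2] 0.069 R 0.0451 dir -39.1
```

View pics/fin.png

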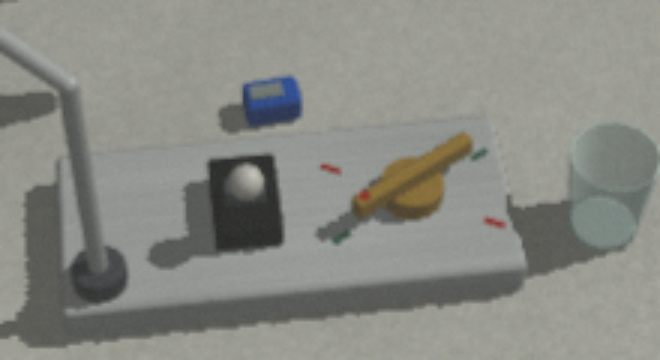

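The final picture shows the ball at (245,183) leaning to the lamp's +x, the bar on the green line, the sharpener and tumbler in place, and the arm clear.

```bash
python3 -c "
from plant import manip
print(manip.finish_job())"
```

```text
the job is handed in; nothing more can be done
None
```

The cap dropped into its thread and is screwed home, the toggle is on at its stop, and the job is handed in with the arm clear; hand-in returned no verdict, so this rests on my camera and force readings.

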